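# Open the safety-capped tub of cleaning tablets

## Task

It is closing time: open the tub of coffee-machine cleaning tablets that leans in its steel stand, so that the tablets are ready to take. Squeeze both side tabs of the safety cap in, keep them in while you turn the cap anticlockwise until it is free (about a sixth of a turn), and draw it off the neck. Set it down, without dropping it, open side down and entirely on the black rubber mat, so that no cleaner gets on the wood, and let go; leave the mug, the sugar jar and the stack of cups where they are.

Things in the scene. Friction and masses are not known exactly. Their poses are not given: they have to be found in the camera images.
- tub: White tub, 88 mm square, 80 tall, held fast in a bent-steel stand, leaning 25 deg roughly towards the robot. Origin: on the neck axis at its flat shoulder, 112 mm above the counter; z out along the neck, y level, x up and away from the robot. Beside each foot of the cap's tabs two stop ribs stand 8 mm high on the shoulder, 26 to 32 mm from the axis: keep fingertips above them.
- tub_rim (a point): Centre of the tub's mouth, under the cap: rim of the neck, 34 mm in diameter, 31.5 mm out from the shoulder; axes as tub. Neck and cap have two quarter-turn lugs each: with both tabs in, the cap turns anticlockwise (positive about z), is free from 45 to 130 deg (60 to 70 is good), then lifts straight off along z (32 mm to clear). Clockwise is blocked.
- cap_grip (a point): Grey plastic safety cap on the neck, 48 mm in diameter, 36.5 high, 75 g, loose with 1 to 1.5 mm play, locked. Point: on its axis, 24 mm above its open underside, 25.5 mm out from the tub's shoulder; z out of its flat top, along the neck. A tab on its +y and -y side each. While locked its y axis is turned 30 deg clockwise (seen from above the cap) from the tub's y axis.
- tab_left (a joint): Inward travel of the cap's +y tab, 0 (out) to 0.0045 m (fully in); sprung, 1.2 N to start, 7 N fully in. A flat ribbed upright paddle 15 mm wide, reaching from 0.5 to 34.5 mm above the cap's underside; outer face 29.5 mm from the axis (both tabs: 59 mm across when out, 50 when in). Its foot is blocked by the stop ribs until pressed in about 3 mm.
- tab_right (a joint): The same for the cap's -y tab: 0 (out) to 0.0045 m (fully in), the same paddle, foot and spring.
- bar_mat: Black rubber bar mat with nubs, 150 mm square, 6 mm thick, lying fixed on the counter, on the other side from the stand. Origin: centre of its underside, on the counter; x and y along its edges, z up; things stand on it 6 mm above the counter.
- mug: Dark mug standing upside down, 65x93x53 mm, a loose bystander; origin at the centre of its underside.
- sugar: Sugar jar with a spoon, 74 mm across, 136 mm tall, a loose bystander; origin at the centre of its underside.
- cups: Stack of upside-down white paper cups, 76 mm across, 96 mm tall, a loose bystander; origin at the centre of its underside.
Not all that is in view belongs to the job. Leave any orange or red look-alike of the part that bears cap_grip alone.

How it is judged (in metres and radians):
On the way, in this order (a step that is already met when the one before it is completed fails the run):
1. both tabs are squeezed in together while the cap is on the neck (value of joint each of tab_left, tab_right above 0.002 m and distance between cap_grip and tub below 0.032 m), for 0.1 s.
2. the cap is brought down to the mat in the fingers (let go no higher than 15 mm above it) (z of cap_grip in the frame of bar_mat below 0.045 m and x of cap_grip in the frame of bar_mat between -0.075 and 0.075 m and y of cap_grip in the frame of bar_mat between -0.075 and 0.075 m and contact force between the fingers and cap above 0.5 N), for 0.05 s.
At the end, for the whole second after the job is handed in: The cap stands still on the bar mat, open side down and level within 6 degrees, its round skirt wholly on the mat (its axis within 53 mm of the mat's centre along both edges), and the fingers have let go of it (x of cap_grip in the frame of bar_mat between -0.053 and 0.053 m and y of cap_grip in the frame of bar_mat between -0.053 and 0.053 m and z of cap_grip in the frame of bar_mat between 0.026 and 0.034 m and angle between cap_grip's own z axis and vertical below 0.1 rad and contact force between the fingers and cap below 0.1 N); the robot touches nothing.
It fails at once if a bystander (mug, sugar jar or cup stack) is moved by more than 25 mm (distance of any of mug, sugar, cups from where it was at the start of the episode above 0.025 m).
It also fails if it takes over 43 s, if anything falls off the work surface, if the arm or the gripper's body presses on something with over 40 N, if the wrist force passes 120 N, or if a joint passes its speed limit or range.

## Robot

A 7-joint arm with a two-finger parallel gripper is mounted at the origin on a cart in front of the work surface, level with it; the furniture and walls round the work are solid. World frame = base frame: x ahead of the robot, y to its left, z up, the work surface at z = 0. Lengths are in mm, angles in rad, forces in N, time in s.
With the tool pointing down it reaches from about 400 to 875 mm from the base axis. Payload 6.5 kg.
Tool frame: the origin (TCP) lies at the very end of the fingers, on their centre line; the grasp point (between the pads) lies 19 mm behind it (hold_point_z is the distance from the TCP to the grasp point, in mm); z points along the fingers, y is the line along which they close (so a half turn about z gives the same grasp; the last joint's range is limited). The gripper opens to 85 mm and grips with 20 to 120 N. Pads are 22 mm wide; open, the fingers measure 114 mm over their backs; the gripper's body (76 mm by 85 mm) begins 54 mm behind the grasp point. The pads swing forward as they close: fully open they stand 13 mm farther back than shut.
Start: joints at [1.052, 0.536, -0.004, 1.538, 0.003, 1.067, -0.071], TCP at [284.36, -584.491, 231.29] pointing down, gripper open.
Joint ranges: [-2.7, 2.7], [-0.37, 2.16], [-1.27, 1.26], [0.24, 2.4], [-1.31, 4.45], [0.19, 1.91], [-2.76, 2.76]. Speed limits (rad/s): [2.39, 2.39, 3.14, 3.14, 3.14, 3.14, 3.14].

## Interface

Orientations are given as a unit quaternion [w, x, y, z].
In Python, from station import observe, get_image, get_calibration, sign_off, hold_point_z gives the robot as it stands. The module is installed in compiled form; this text tells all that it offers.
- The arm moves only by the tool carry_out, never from a script. Its argument "increments" is a list of rows, each an object of numbers: "rx", "ry", "rz": the turn, a rotation vector about the world's x, y, z in degrees; "dx", "dy", "dz": the shift along the world's x, y, z in m; "gripper": the finger opening in m, from 0 to 0.0854. A call has 1 to 20 rows; each row shifts and turns the commanded pose from where the row before left it; what a row does not reach is not made up. A row lasts 1/8 s, in which the tool goes at most 62.5 mm and 10.7 degrees, less where a joint would pass 70% of its speed; a pose out of reach is approached as far as the arm can. A call with a gripper value outside its range is refused whole. The fingers move at their own pace and stop on an object; "force" is the grip in N (left out, the last holds). Time passes only in rows, so rows that do not move let the fingers close. It gives the time, the measured TCP pose, the force, the opening and the grip force at its end, in the units of the state.
- observe(): the state, without advancing time (a new reading comes with each control period).
- get_image(name): name is "side" or "top" or "wrist"; returns the picture (420x560x3 uint8, red, green, blue); there is no depth.
- get_calibration(name): a dict with "fx", "fy", "cx", "cy" (pixels), "camera_from_world" (4x4, takes a point from world to camera coordinates). Camera axes: x right, y down, z forward; pixel columns grow to the right and rows downward; lengths in mm; the calibration is good to about 2 mm. A picture is of the moment at which its call begins: read the wrist's pose just before it. get_calibration takes no time and is no camera call; for the wrist camera it gives the pose at the moment of the call.
- sign_off(): hands the job in; it is judged then, once.
The state is a dict: "t": time; "joint_pos": joint angles; "joint_velocities": joint speeds; "joint_torque": joint torques, N m; "ee_pos": TCP position; "tcp_rot": TCP orientation; "wrist_force": force on the tool from outside, world axes, zero at the start; "ft_torque": the same for the moment, N m; "opening": opening from 0.0 (shut) to 1.0 (fully open); "gripper_force": force on a finger pad.
Only numpy, scipy, OpenCV 4.12 (cv2) and the standard library are available. Lean on these libraries where they do the work, as an engineer would, in place of code of your own. Each camera call takes 0.05 s, during which the arm holds its last target. There are 200 camera calls.

## Working session

There is one attempt and no reset: what is moved stays moved. The work goes in short steps, Python scripts to look and compute and a tool call to move; the robot and the scene stay as the last step left them, time stands still between calls to the robot, and variables do not carry over. Pictures are saved under pics/ and viewed, at most 10 in all, crops included, and the job is handed in when it is done.

Besides the shell and the picture viewer there is one more tool, called after "Emit:" as name(argument=value, ...) on one line, values as JSON. carry_out: Moves the arm, as the interface text tells. Its arguments: {"type":"object","properties":{"increments":{"type":"array"},"force":{"type":"number"}},"required":["increments"]}

```bash
mkdir -p pics; python3 - <<'E'
from station import *
import cv2,numpy as np
print(observe(),hold_point_z)
a=[get_image(n)[:,:,::-1] for n in("side","top")]
for n,i in zip(("side","top"),a): cv2.imwrite(f"pics/{n}0.png",i)
for n in("side","top","wrist"):
  c=get_calibration(n);print(n,c["fx"],c["fy"],c["cx"],c["cy"],np.round(c["camera_from_world"],3).tolist())
E
```

```text
{'t': 0.0, 'joint_pos': array([ 1.05175678,  0.53718716, -0.00441206,  1.53885737,  0.00261436,
        1.06729113, -0.07122096]), 'joint_velocities': array([-2.59271640e-04,  1.85739785e-04,  8.78005707e-05,  8.28381758e-04,
       -1.59002840e-04,  2.52794345e-03,  8.18637418e-04]), 'joint_torque': array([ 2.52323689e-04, -5.83407032e+01,  1.04857698e+00, -2.59093845e+01,
        1.22472842e-02,  9.68774606e-03,  1.39220799e-05]), 'ee_pos': array([ 284.08106849, -583.94175885,  230.40587945]), 'tcp_rot': array([-8.26066424e-04,  9.74472061e-01,  2.24507123e-01, -2.69089544e-04]), 'wrist_force': array([-0.14642805,  0.2296834 ,  0.32560324]), 'ft_torque': array([ 0.01088399,  0.00383782, -0.00334779]), 'gripper_force': 0.0, 'opening': 1.000467799836178} 18.700000000000003
side 391.5514631336242 391.5514631336242 283.1359709344004 211.29146279126616 [[-1.0, -0.012, -0.001, 657.937], [-0.006, 0.562, -0.827, 136.528], [0.011, -0.827, -0.562, 885.648], [0.0, 0.0, 0.0, 1.0]]
top 391.5581650788427 391.5581650788427 281.4604374011738 210.9826374938838 [[-0.003, -1.0, -0.001, -73.628], [-0.989, 0.003, -0.145, 643.353], [0.145, 0.001, -0.989, 931.857], [0.0, 0.0, 0.0, 1.0]]
wrist 333.8611365674107 333.8611365674107 276.1969189347189 209.24446667986055 [[0.437, -0.899, -0.0, -650.601], [-0.868, -0.422, 0.26, -34.047], [-0.234, -0.114, -0.966, 376.416], [0.0, 0.0, 0.0, 1.0]]
```

View pics/side0.png

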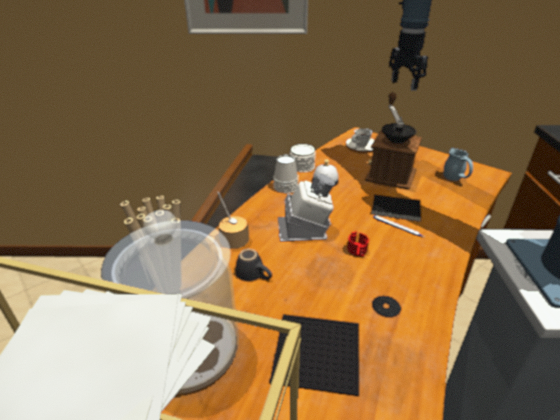

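View pics/top0.png

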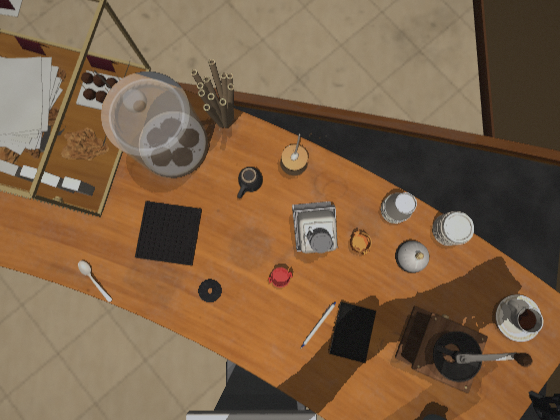

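The side view shows the tub near (312,205), the mat at (318,352), the mug at (250,264) and the sugar at (234,232). The top view shows the cap near (320,238), the stand near (315,227), the mat at (169,233), the cups at (398,207), and red and orange decoys at (280,275) and (361,242).

```bash
cat > h.py <<'E'
import numpy as np,cv2
from station import *
def ray(n,u,v,c=None):
    c=c or get_calibration(n);T=np.array(c["camera_from_world"]);R=T[:3,:3]
    o=-R.T@T[:3,3];d=R.T@np.array([(u-c["cx"])/c["fx"],(v-c["cy"])/c["fy"],1]);return o,d/np.linalg.norm(d)
def plane(n,u,v,z,c=None):
    o,d=ray(n,u,v,c);return o+d*(z-o[2])/d[2]
def proj(n,p,c=None):
    c=c or get_calibration(n);q=np.array(c["camera_from_world"])@np.r_[p,1]
    return c["fx"]*q[0]/q[2]+c["cx"],c["fy"]*q[1]/q[2]+c["cy"]
def cross(r1,r2):
    (a,d),(b,e)=r1,r2
    s=np.linalg.lstsq(np.c_[d,-e],b-a,rcond=None)[0];p,q=a+s[0]*d,b+s[1]*e
    return (p+q)/2,np.linalg.norm(p-q)
E
python3 - <<'E'
from h import *
t=cv2.imread("pics/top0.png");s=cv2.imread("pics/side0.png")
A=cv2.resize(t[195:265,285:345],None,fx=6.5,fy=6.5,interpolation=cv2.INTER_CUBIC)
B=cv2.resize(s[155:245,270:340],None,fx=5.2,fy=5.2,interpolation=cv2.INTER_CUBIC)
H=max(len(A),len(B));f=lambda x:cv2.copyMakeBorder(x,0,H-len(x),0,5,0)
M=np.hstack([f(A),f(B)]);print(A.shape,B.shape,M.shape);cv2.imwrite("pics/z0.png",M)
# mat in top: dark blob near (169,233)
g=t.max(2);m=((g<60)*255).astype('uint8');x=np.zeros_like(m);x[190:275,125:212]=m[190:275,125:212]
c=max(cv2.findContours(x,0,1)[0],key=cv2.contourArea);b=cv2.boxPoints(cv2.minAreaRect(c))
P=np.array([plane("top",*q,6) for q in b]);print(b,P,P.mean(0),np.linalg.norm(np.diff(P,axis=0),axis=1))
for n,u,v,z in [("mug",250,180,40),("sugar",294,157,70),("cups",398,207,90),("cap",320,238,135),("red",280,275,20),("orange",361,242,20),("cups2",454,228,60),("bowl",413,256,40)]: print(n,plane("top",u,v,z).round())
E
```

```text
(455, 390, 3) (468, 364, 3) (468, 764, 3)
[[134.72972 256.62164]
 [144.35133 198.89189]
 [201.43242 208.4054 ]
 [191.8108  266.13513]] [[532.19115326 300.73932881   6.        ]
 [682.37542145 283.23440084   6.        ]
 [656.64701013 133.02964371   6.        ]
 [507.56648017 153.65497001   6.        ]] [594.69501625 217.66458584   6.        ] [151.20098186 152.39232334 150.50052657]
mug [724.   4.  40.]
sugar [ 776. -107.   70.]
cups [ 645. -355.   90.]
cap [ 568. -162.  135.]
red [485. -72.  20.]
orange [ 567. -277.   20.]
cups2 [ 598. -498.   60.]
bowl [ 530. -401.   40.]
```

View pics/z0.png

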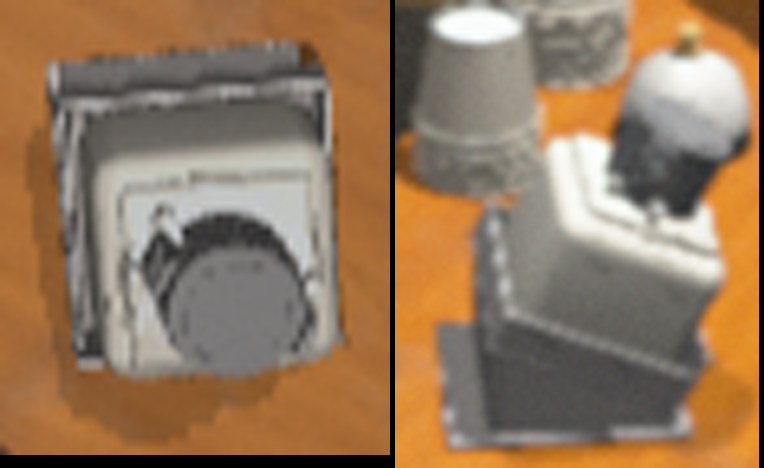

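The left crop shows the cap's top disc at about (235,310), which is full-image (321,243). One tab is visible at upper left. The level rear edge of the stand runs from (50,100) to (325,80), so yaw is about +4°. The right crop shows the neck and cap with the grey lid behind them.

```bash
cat >> h.py <<'E'
from scipy.spatial.transform import Rotation as R
def rot(): q=observe()["tcp_rot"];return R.from_quat([q[1],q[2],q[3],q[0]])
def frame(psi):   # tub frame, psi in deg
    return R.from_euler('ZY',[psi,-25],degrees=True)
def goal(psi,th): # tool orientation: z=-n, y = -(tub y turned by th about n)
    return frame(psi)*R.from_euler('z',th,degrees=True)*R.from_matrix(np.array([[1,0,0],[0,-1,0],[0,0,-1.]]))
def delta(G): return (G*rot().inv()).as_rotvec(degrees=True)
E
python3 - <<'E'
from h import *
psi=4;F=frame(psi).as_matrix();n=F[:,2];print("n",n, "tooly",goal(psi,-30).as_matrix()[:,1])
top=plane("top",321.2,242.7,146.4);tub=top-38*n;print(top,tub,proj("side",top))
T=np.array(get_calibration("wrist")["camera_from_world"]);o=-T[:3,:3].T@T[:3,3]
print("cam in tool",rot().inv().apply(o-observe()["ee_pos"]),rot().inv().apply(T[2,:3]))
W=tub+165*n;print("W",W,W-observe()["ee_pos"],delta(goal(psi,-30)))
E
```

```text
n [-0.42158878 -0.02948036  0.90630779] tooly [-0.39163916 -0.89552623 -0.21130913]
[ 557.12510282 -163.73420417  146.4       ] [ 573.14547665 -162.6139505   111.96030409] (np.float64(325.6684100836627), np.float64(178.24957016975128))
cam in tool [  64.87544767    0.98648496 -141.81055829] [-0.26016992  0.00141064  0.96556182]
W [ 503.58332714 -167.47820984  261.50108895] [219.49372727 416.51289091  31.01661503] [ 12.829013   -22.41258912 -51.1165841 ]
```

Emit:
carry_out(increments=[{"dz": 0.05},{"dz": 0.05},{"dx": 0.022,"dy": 0.0417,"rx": 1.28,"ry": -2.24,"rz": -5.11},{"dx": 0.022,"dy": 0.0417,"rx": 1.28,"ry": -2.24,"rz": -5.11},{"dx": 0.022,"dy": 0.0417,"rx": 1.28,"ry": -2.24,"rz": -5.11},{"dx": 0.022,"dy": 0.0417,"rx": 1.28,"ry": -2.24,"rz": -5.11},{"dx": 0.022,"dy": 0.0417,"rx": 1.28,"ry": -2.24,"rz": -5.11},{"dx": 0.022,"dy": 0.0417,"rx": 1.28,"ry": -2.24,"rz": -5.11},{"dx": 0.022,"dy": 0.0417,"rx": 1.28,"ry": -2.24,"rz": -5.11,"dz": -0.017},{"dx": 0.022,"dy": 0.0417,"rx": 1.28,"ry": -2.24,"rz": -5.11,"dz": -0.017},{"dx": 0.022,"dy": 0.0417,"rx": 1.28,"ry": -2.24,"rz": -5.11,"dz": -0.017},{"dx": 0.022,"dy": 0.0417,"rx": 1.28,"ry": -2.24,"rz": -5.11,"dz": -0.018},{},{}])

```text
$.increments[0]: bad value
```

```bash
python3 - <<'E'
from h import *
s=observe();print(s["t"],s["ee_pos"],s["joint_pos"],delta(goal(4,-30)))
c=get_calibration("wrist");import pickle;pickle.dump(c,open("c1.pkl","wb"))
i=get_image("wrist")[:,:,::-1];cv2.imwrite("pics/w1raw.png",i)
n=frame(4).as_matrix()[:,2];tub=np.array([573.1,-162.6,112])
print(proj("wrist",tub+38*n,c),proj("wrist",tub,c))
cv2.imwrite("pics/w1.png",cv2.resize(i,(800,600),interpolation=cv2.INTER_CUBIC))
E
```

```text
0.1 [ 284.08959987 -583.99110075  230.48447392] [ 1.05179943  0.5371169  -0.0044084   1.53877262  0.00257092  1.06730897
 -0.07119038] [ 12.829013   -22.41258912 -51.1165841 ]
(np.float64(-427.69260620847064), np.float64(-903.0695928382911)) (np.float64(-279.08768828051626), np.float64(-740.0479381476816))
```

View pics/w1.png

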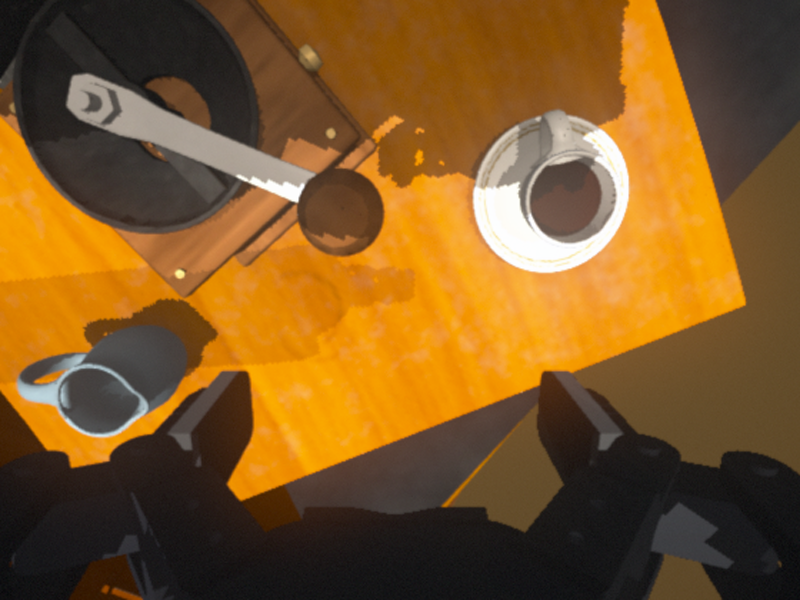

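The move was refused, so this is still the start view: the grinder at (140,110), the jug at (100,390) and the saucer at (550,195). I'll resend it with every key in each row.

Emit:
carry_out(increments=[{"dx": 0,"dy": 0,"dz": 0.05,"rx": 0,"ry": 0,"rz": 0,"gripper": 0.085},{"dx": 0,"dy": 0,"dz": 0.05,"rx": 0,"ry": 0,"rz": 0,"gripper": 0.085},{"dx": 0.022,"dy": 0.0417,"dz": 0,"rx": 1.28,"ry": -2.24,"rz": -5.11,"gripper": 0.085},{"dx": 0.022,"dy": 0.0417,"dz": 0,"rx": 1.28,"ry": -2.24,"rz": -5.11,"gripper": 0.085},{"dx": 0.022,"dy": 0.0417,"dz": 0,"rx": 1.28,"ry": -2.24,"rz": -5.11,"gripper": 0.085},{"dx": 0.022,"dy": 0.0417,"dz": 0,"rx": 1.28,"ry": -2.24,"rz": -5.11,"gripper": 0.085},{"dx": 0.022,"dy": 0.0417,"dz": 0,"rx": 1.28,"ry": -2.24,"rz": -5.11,"gripper": 0.085},{"dx": 0.022,"dy": 0.0417,"dz": 0,"rx": 1.28,"ry": -2.24,"rz": -5.11,"gripper": 0.085},{"dx": 0.022,"dy": 0.0417,"dz": -0.017,"rx": 1.28,"ry": -2.24,"rz": -5.11,"gripper": 0.085},{"dx": 0.022,"dy": 0.0417,"dz": -0.017,"rx": 1.28,"ry": -2.24,"rz": -5.11,"gripper": 0.085},{"dx": 0.022,"dy": 0.0417,"dz": -0.017,"rx": 1.28,"ry": -2.24,"rz": -5.11,"gripper": 0.085},{"dx": 0.022,"dy": 0.0417,"dz": -0.018,"rx": 1.28,"ry": -2.24,"rz": -5.11,"gripper": 0.085},{"dx": 0,"dy": 0,"dz": 0,"rx": 0,"ry": 0,"rz": 0,"gripper": 0.085},{"dx": 0,"dy": 0,"dz": 0,"rx": 0,"ry": 0,"rz": 0,"gripper": 0.085}])

```text
t: 1.9
ee_pos: [504.3, -168.0, 262.4]
tcp_rot: [-0.062, 0.951, -0.219, 0.207]
wrist_force: [-0.2, -0.2, 0.0]
opening: 0.995
gripper_force: 0.0
```

```bash
python3 - <<'E'
from h import *
s=observe();print(s["t"],s["ee_pos"],s["joint_pos"],delta(goal(4,-30)))
c=get_calibration("wrist");import pickle;pickle.dump(c,open("c1.pkl","wb"))
i=get_image("wrist")[:,:,::-1];cv2.imwrite("pics/w1raw.png",i)
n=frame(4).as_matrix()[:,2];tub=np.array([573.1,-162.6,112])
print(proj("wrist",tub+38*n,c),proj("wrist",tub,c))
cv2.imwrite("pics/w2.png",cv2.resize(i,(800,600),interpolation=cv2.INTER_CUBIC))
E
```

```text
1.9 [ 504.27571084 -167.95988212  262.4130476 ] [ 0.53967112  0.12284403 -0.21147015  2.13478323 -0.29296927  0.50119078
 -1.45893691] [ 0.12974306 -0.06916082 -0.0042217 ]
(np.float64(273.8261078099745), np.float64(202.89638692479093)) (np.float64(273.96516035967176), np.float64(193.176825774445))
```

View pics/w2.png

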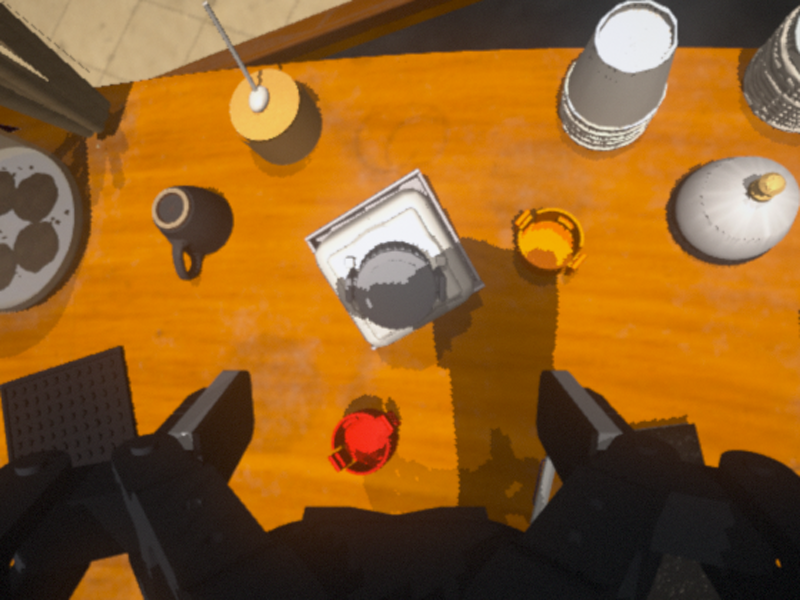

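The wrist view shows the tub square, the grey cap with its top near (402,288), and tabs at (350,280) and (438,275). The tool line is nearly parallel to the tab line. I'll zoom in for precision.

```bash
python3 - <<'E'
from h import *
i=cv2.imread("pics/w1raw.png")[112:252,205:345]
cv2.imwrite("pics/w3.png",cv2.resize(i,(588,588),interpolation=cv2.INTER_CUBIC))
E
```

```text
(no output)
```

View pics/w3.png

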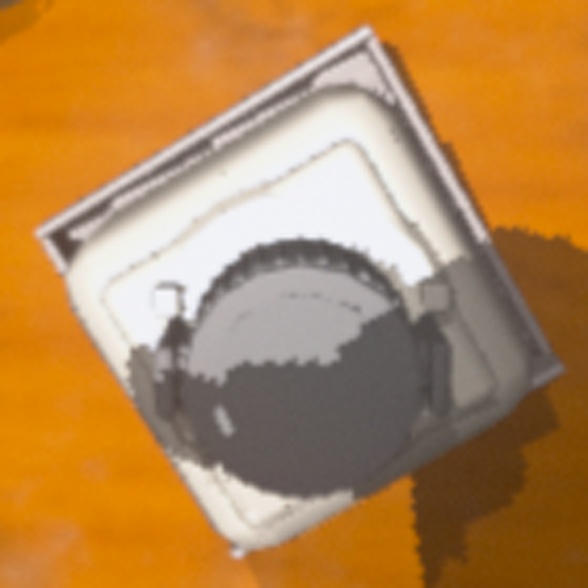

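The cap's top disc spans x 187–425 and y 262–497, so its centre is (306,380), full-image (277.9,202.5). The ribs at (168,300) and (437,298) lie level, which confirms the tool's y direction.

```bash
python3 - <<'E'
from h import *
import pickle;c=pickle.load(open("c1.pkl","rb"))
n=frame(4).as_matrix()[:,2]
r1=ray("top",321.2,242.7);r2=ray("wrist",277.9,202.5,c)
p,g=cross(r1,r2);print("cross",p,g)
w=plane("wrist",277.9,202.5,146.4,c);print("wrist@146.4",w,"dist",np.linalg.norm(w-r2[0]))
top=.3*plane("top",321.2,242.7,146.4)+.7*w
tub=top-38*n;print("tub",tub,"side px",proj("side",top))
for h in(60,14):
  W=tub+h*n;print(h,W,W-observe()["ee_pos"])
print(delta(goal(4,-30)))
E
```

```text
cross [ 558.23758662 -165.16980766  134.16416983] 0.7592741387923259
wrist@146.4 [ 555.91253089 -166.97696542  146.4       ] dist 277.04071967171666
tub [ 572.2966763  -164.88388338  111.96030409] side px (np.float64(325.9467691853992), np.float64(177.789177309189))
60 [ 547.0013492  -166.65270496  166.33877131] [ 42.63511872   2.00273491 -96.3539182 ]
14 [ 566.39443331 -165.29660841  124.64861311] [  62.02820283    3.35883145 -138.0440764 ]
[ 0.13868176 -0.03928054  0.07210587]
```

Emit:
carry_out(increments=[{"dx": 0.0103,"dy": 0.0006,"dz": -0.023,"rx": 0,"ry": 0,"rz": 0,"gripper": 0.085},{"dx": 0.0103,"dy": 0.0006,"dz": -0.023,"rx": 0,"ry": 0,"rz": 0,"gripper": 0.085},{"dx": 0.0103,"dy": 0.0006,"dz": -0.023,"rx": 0,"ry": 0,"rz": 0,"gripper": 0.085},{"dx": 0.0103,"dy": 0.0006,"dz": -0.023,"rx": 0,"ry": 0,"rz": 0,"gripper": 0.085},{"dx": 0.0103,"dy": 0.0005,"dz": -0.023,"rx": 0,"ry": 0,"rz": 0,"gripper": 0.085},{"dx": 0.0105,"dy": 0.0005,"dz": -0.023,"rx": 0,"ry": 0,"rz": 0,"gripper": 0.085},{"dx": 0,"dy": 0,"dz": 0,"rx": 0,"ry": 0,"rz": 0,"gripper": 0.085}])

```text
t: 2.82
ee_pos: [566.1, -165.1, 123.4]
tcp_rot: [-0.062, 0.952, -0.22, 0.205]
wrist_force: [0.1, 0.5, -0.1]
opening: 0.993
gripper_force: 0.0
```

```bash
python3 - <<'E'
from h import *
s=observe();print(s["t"],s["ee_pos"],s["wrist_force"],s["joint_pos"],delta(goal(4,-30)))
i=get_image("wrist")[:,:,::-1];cv2.imwrite("pics/w4.png",i)
n=frame(4).as_matrix()[:,2];tub=np.array([572.3,-164.9,112])
print(proj("wrist",tub+38*n))
E
```

```text
2.825 [ 566.10594648 -165.09820958  123.40507378] [ 0.10176689  0.45264764 -0.11563961] [ 0.39269367  0.44896211 -0.12289331  2.12016675 -0.5141163   0.19290867
 -1.24665453] [ 0.07450208 -0.21677565  0.10278762]
(np.float64(272.4173541126539), np.float64(293.07570105849317))
```

View pics/w4.png

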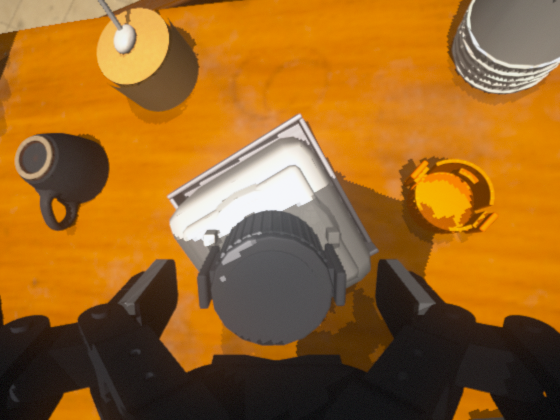

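The cap disc spans x 212–335, with the tabs' outer faces at 200 and 346 (centre 273). The fingers' inner faces are at 177 and 377 (centre 277). The tool is therefore about 1.2 mm too far right. Joint 6 is also near its limit, so I'll back off 3 mm along the neck, then close.

Emit:
carry_out(increments=[{"dx": -0.0008,"dy": 0.001,"dz": 0.003,"rx": 0,"ry": 0,"rz": 0,"gripper": 0.065},{"dx": 0,"dy": 0,"dz": 0,"rx": 0,"ry": 0,"rz": 0,"gripper": 0.055},{"dx": 0,"dy": 0,"dz": 0,"rx": 0,"ry": 0,"rz": 0,"gripper": 0.045},{"dx": 0,"dy": 0,"dz": 0,"rx": 0,"ry": 0,"rz": 0,"gripper": 0.045},{"dx": 0,"dy": 0,"dz": 0,"rx": 0,"ry": 0,"rz": 0,"gripper": 0.045},{"dx": 0,"dy": 0,"dz": 0,"rx": 0,"ry": 0,"rz": 0,"gripper": 0.045}], force=30)

```text
t: 3.62
ee_pos: [565.9, -164.1, 129.5]
tcp_rot: [-0.062, 0.951, -0.22, 0.208]
wrist_force: [-8.6, -0.8, 15.1]
opening: 0.565
gripper_force: 28.1
```

```bash
python3 - <<'E'
from h import *
s=observe();print(s["ee_pos"],s["wrist_force"],s["ft_torque"],s["joint_pos"],s["opening"]*85.4,s["gripper_force"])
n=frame(4).as_matrix()[:,2];print("per 9deg",9*n)
E
```

```text
[ 565.92738739 -164.10438432  129.45072472] [-8.57455491 -0.80365137 15.0906943 ] [0.05540289 0.72115955 0.1134785 ] [ 0.38806526  0.43573651 -0.11906873  2.12273621 -0.51201065  0.19875364
 -1.25108507] 48.26331732062788 28.063855469226837
per 9deg [-3.79429906 -0.26532324  8.15677008]
```

Emit:
carry_out(increments=[{"dx": -0.0013,"dy": 0,"dz": 0.0027,"rx": 0,"ry": 0,"rz": 0,"gripper": 0.045},{"dx": 0,"dy": 0,"dz": 0,"rx": -2.1,"ry": -0.15,"rz": 4.53,"gripper": 0.045},{"dx": 0,"dy": 0,"dz": 0,"rx": -2.1,"ry": -0.15,"rz": 4.53,"gripper": 0.045},{"dx": 0,"dy": 0,"dz": 0,"rx": -2.1,"ry": -0.15,"rz": 4.53,"gripper": 0.045},{"dx": 0,"dy": 0,"dz": 0,"rx": -2.1,"ry": -0.15,"rz": 4.53,"gripper": 0.045}])

```text
t: 4.25
ee_pos: [564.3, -163.4, 130.5]
tcp_rot: [-0.025, 0.975, -0.05, 0.215]
wrist_force: [-0.2, -0.1, -0.9]
opening: 0.555
gripper_force: 33.9
```

```bash
python3 - <<'E'
from h import *
s=observe();print(s["ee_pos"],s["wrist_force"],s["ft_torque"],s["joint_pos"],s["opening"]*85.4,delta(goal(4,-10)))
E
```

```text
[ 564.3148422 -163.3794971  130.5400135] [-0.21862582 -0.11322852 -0.87874323] [-0.00394551  0.47322412 -0.0229481 ] [ 0.42047855  0.43381291 -0.157904    2.12334227 -0.43128612  0.19649807
 -0.97538047] 47.392454311366166 [ 0.1595342  -0.02256231 -0.10473483]
```

Emit:
carry_out(increments=[{"dx": 0,"dy": 0,"dz": 0,"rx": -3.16,"ry": -0.22,"rz": 6.8,"gripper": 0.045},{"dx": 0,"dy": 0,"dz": 0,"rx": -3.16,"ry": -0.22,"rz": 6.8,"gripper": 0.045},{"dx": 0,"dy": 0,"dz": 0,"rx": -3.16,"ry": -0.22,"rz": 6.8,"gripper": 0.045},{"dx": 0,"dy": 0,"dz": 0,"rx": -3.16,"ry": -0.22,"rz": 6.8,"gripper": 0.045},{"dx": 0,"dy": 0,"dz": 0,"rx": -3.16,"ry": -0.22,"rz": 6.8,"gripper": 0.045},{"dx": 0,"dy": 0,"dz": 0,"rx": -3.16,"ry": -0.22,"rz": 6.8,"gripper": 0.045},{"dx": 0,"dy": 0,"dz": 0,"rx": 0,"ry": 0,"rz": 0,"gripper": 0.045}])

```text
t: 5.12
ee_pos: [564.2, -163.0, 130.5]
tcp_rot: [0.058, 0.92, 0.326, 0.209]
wrist_force: [-0.3, 0.6, -0.1]
opening: 0.556
gripper_force: 36.5
```

```bash
python3 - <<'E'
from h import *
s=observe();print(s["ee_pos"],s["wrist_force"],s["ft_torque"],s["joint_pos"],s["opening"]*85.4,delta(goal(4,35)))
i=get_image("wrist")[:,:,::-1];cv2.imwrite("pics/w5.png",i)
E
```

```text
[ 564.2377274  -163.04337974  130.45036317] [-0.33579813  0.59682567 -0.10209433] [-0.01155363  0.48654152  0.19530044] [ 0.43908095  0.43526243 -0.18041513  2.12316221 -0.39011442  0.19276744
 -0.23147585] 47.49901787680875 [0.05202939 0.01326098 0.05187838]
```

View pics/w5.png

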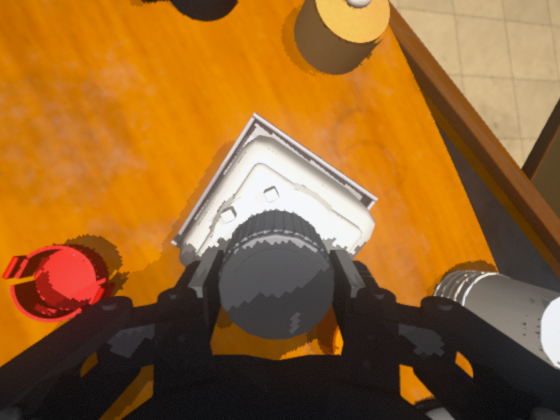

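The cap is held between the pads and has turned with them: the old tab's stop ribs at (229,214) and (270,192) are now exposed. Next I lift it along the neck.

Emit:
carry_out(increments=[{"dx": -0.0025,"dy": -0.0002,"dz": 0.0054,"rx": 0,"ry": 0,"rz": 0,"gripper": 0.045},{"dx": -0.0025,"dy": -0.0002,"dz": 0.0054,"rx": 0,"ry": 0,"rz": 0,"gripper": 0.045},{"dx": -0.0025,"dy": -0.0002,"dz": 0.0054,"rx": 0,"ry": 0,"rz": 0,"gripper": 0.045},{"dx": -0.0025,"dy": -0.0002,"dz": 0.0054,"rx": 0,"ry": 0,"rz": 0,"gripper": 0.045}])

```text
t: 5.68
ee_pos: [554.1, -164.2, 152.4]
tcp_rot: [0.059, 0.92, 0.326, 0.208]
wrist_force: [0.4, 0.7, -0.9]
opening: 0.556
gripper_force: 34.0
```

Emit:
carry_out(increments=[{"dx": -0.0042,"dy": -0.0003,"dz": 0.009,"rx": 0,"ry": 0,"rz": 0,"gripper": 0.045},{"dx": -0.0042,"dy": -0.0003,"dz": 0.009,"rx": 0,"ry": 0,"rz": 0,"gripper": 0.045},{"dx": -0.0042,"dy": -0.0003,"dz": 0.009,"rx": 0,"ry": 0,"rz": 0,"gripper": 0.045},{"dx": 0,"dy": 0.01,"dz": 0.02,"rx": 0,"ry": 0,"rz": 0,"gripper": 0.045},{"dx": 0.004,"dy": 0.03,"dz": 0.01,"rx": -0.15,"ry": 2.08,"rz": 0,"gripper": 0.045},{"dx": 0.004,"dy": 0.03,"dz": 0,"rx": -0.15,"ry": 2.08,"rz": 0,"gripper": 0.045},{"dx": 0.004,"dy": 0.03,"dz": 0,"rx": -0.15,"ry": 2.08,"rz": 0,"gripper": 0.045},{"dx": 0.004,"dy": 0.03,"dz": 0,"rx": -0.15,"ry": 2.08,"rz": 0,"gripper": 0.045},{"dx": 0.004,"dy": 0.03,"dz": 0,"rx": -0.15,"ry": 2.08,"rz": 0,"gripper": 0.045},{"dx": 0.004,"dy": 0.03,"dz": 0,"rx": -0.15,"ry": 2.08,"rz": 0,"gripper": 0.045},{"dx": 0.004,"dy": 0.03,"dz": 0,"rx": -0.15,"ry": 2.08,"rz": 0,"gripper": 0.045},{"dx": 0.005,"dy": 0.03,"dz": -0.01,"rx": -0.15,"ry": 2.08,"rz": 0,"gripper": 0.045},{"dx": 0.005,"dy": 0.03,"dz": -0.02,"rx": -0.15,"ry": 2.08,"rz": 0,"gripper": 0.045},{"dx": 0.005,"dy": 0.03,"dz": -0.02,"rx": -0.15,"ry": 2.08,"rz": 0,"gripper": 0.045},{"dx": 0.005,"dy": 0.03,"dz": -0.02,"rx": -0.15,"ry": 2.08,"rz": 0,"gripper": 0.045},{"dx": 0.005,"dy": 0.03,"dz": -0.02,"rx": -0.15,"ry": 2.08,"rz": 0,"gripper": 0.045},{"dx": 0,"dy": 0,"dz": 0,"rx": 0,"ry": 0,"rz": 0,"gripper": 0.045}])

```text
t: 7.8
ee_pos: [593.7, 208.2, 117.4]
tcp_rot: [0.0, 0.942, 0.336, -0.002]
wrist_force: [-0.6, -0.9, -0.0]
opening: 0.554
gripper_force: 34.0
```

```bash
python3 - <<'E'
from h import *
s=observe();print(s["t"],s["ee_pos"],s["wrist_force"],s["ft_torque"],s["joint_pos"],s["opening"]*85.4)
print("tool z",rot().as_matrix()[:,2],"to mat",np.array([595,218,26])-s["ee_pos"])
z=np.array([0,0,-1.]);a=rot().as_matrix()[:,2];print("fix deg",np.degrees(np.cross(a,z)))
i=get_image("side")[:,:,::-1];cv2.imwrite("pics/s6.png",cv2.resize(i[215:405,220:440],None,fx=3,fy=3,interpolation=cv2.INTER_CUBIC))
E
```

```text
7.8 [593.71456973 208.23460313 117.38972652] [-0.63986145 -0.86295226 -0.02315249] [-0.04393702  0.03033252 -0.05219001] [-0.42512973  0.63613678  0.02291995  1.67743539 -0.01810289  0.83125401
 -1.28027313] 47.29181024108777
tool z [-0.00268354 -0.00141937 -0.99999539] to mat [  1.28543027   9.76539687 -91.38972652]
fix deg [ 0.08132413 -0.15375565  0.        ]
```

View pics/s6.png

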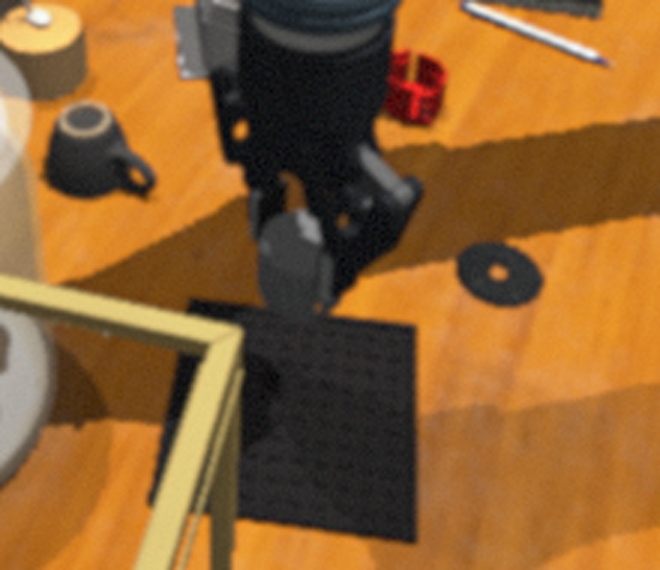

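The cap is held upright above the mat, which appears in the crop at (190–415, 300–540). I'll lower it, slowly at the end.

Emit:
carry_out(increments=[{"dx": 0,"dy": 0.003,"dz": -0.02,"rx": 0,"ry": 0,"rz": 0,"gripper": 0.045},{"dx": 0,"dy": 0,"dz": -0.02,"rx": 0,"ry": 0,"rz": 0,"gripper": 0.045},{"dx": 0,"dy": 0,"dz": -0.02,"rx": 0,"ry": 0,"rz": 0,"gripper": 0.045},{"dx": 0,"dy": 0,"dz": -0.015,"rx": 0,"ry": 0,"rz": 0,"gripper": 0.045},{"dx": 0,"dy": 0,"dz": -0.01,"rx": 0,"ry": 0,"rz": 0,"gripper": 0.045},{"dx": 0,"dy": 0,"dz": -0.003,"rx": 0,"ry": 0,"rz": 0,"gripper": 0.045},{"dx": 0,"dy": 0,"dz": -0.001,"rx": 0,"ry": 0,"rz": 0,"gripper": 0.045},{"dx": 0,"dy": 0,"dz": 0,"rx": 0,"ry": 0,"rz": 0,"gripper": 0.045}])

```text
t: 8.85
ee_pos: [595.2, 208.3, 30.4]
tcp_rot: [0.001, 0.943, 0.334, 0.0]
wrist_force: [-0.2, 0.4, -1.5]
opening: 0.554
gripper_force: 34.0
```

Emit:
carry_out(increments=[{"dx": 0,"dy": 0,"dz": -0.002,"rx": 0,"ry": 0,"rz": 0,"gripper": 0.045},{"dx": 0,"dy": 0,"dz": -0.001,"rx": 0,"ry": 0,"rz": 0,"gripper": 0.045},{"dx": 0,"dy": 0,"dz": 0,"rx": 0,"ry": 0,"rz": 0,"gripper": 0.045}])

```text
t: 9.22
ee_pos: [594.7, 208.1, 26.8]
tcp_rot: [0.001, 0.943, 0.334, -0.0]
wrist_force: [-0.6, -0.7, -0.2]
opening: 0.553
gripper_force: 34.0
```

Emit:
carry_out(increments=[{"dx": 0,"dy": 0,"dz": -0.001,"rx": 0,"ry": 0,"rz": 0,"gripper": 0.045},{"dx": 0,"dy": 0,"dz": -0.001,"rx": 0,"ry": 0,"rz": 0,"gripper": 0.045},{"dx": 0,"dy": 0,"dz": 0,"rx": 0,"ry": 0,"rz": 0,"gripper": 0.045}])

```text
t: 9.6
ee_pos: [594.7, 208.1, 24.7]
tcp_rot: [0.001, 0.943, 0.334, -0.001]
wrist_force: [-0.2, -0.5, -1.4]
opening: 0.555
gripper_force: 34.0
```

Emit:
carry_out(increments=[{"dx": 0,"dy": 0,"dz": -0.001,"rx": 0,"ry": 0,"rz": 0,"gripper": 0.045},{"dx": 0,"dy": 0,"dz": -0.001,"rx": 0,"ry": 0,"rz": 0,"gripper": 0.045},{"dx": 0,"dy": 0,"dz": 0,"rx": 0,"ry": 0,"rz": 0,"gripper": 0.045}])

```text
t: 9.98
ee_pos: [594.8, 208.1, 23.2]
tcp_rot: [0.001, 0.943, 0.334, -0.0]
wrist_force: [-1.0, -0.8, 4.4]
opening: 0.556
gripper_force: 34.9
```

The cap is down, with about 4–5 N of contact. I'll release it and then retreat upward.

Emit:
carry_out(increments=[{"dx": 0,"dy": 0,"dz": 0,"rx": 0,"ry": 0,"rz": 0,"gripper": 0.06},{"dx": 0,"dy": 0,"dz": 0,"rx": 0,"ry": 0,"rz": 0,"gripper": 0.085},{"dx": 0,"dy": 0,"dz": 0,"rx": 0,"ry": 0,"rz": 0,"gripper": 0.085},{"dx": 0,"dy": 0,"dz": 0,"rx": 0,"ry": 0,"rz": 0,"gripper": 0.085},{"dx": 0,"dy": 0,"dz": 0,"rx": 0,"ry": 0,"rz": 0,"gripper": 0.085},{"dx": 0,"dy": 0,"dz": 0.01,"rx": 0,"ry": 0,"rz": 0,"gripper": 0.085},{"dx": 0,"dy": 0,"dz": 0.03,"rx": 0,"ry": 0,"rz": 0,"gripper": 0.085},{"dx": 0,"dy": 0,"dz": 0.04,"rx": 0,"ry": 0,"rz": 0,"gripper": 0.085},{"dx": 0,"dy": 0,"dz": 0.05,"rx": 0,"ry": 0,"rz": 0,"gripper": 0.085},{"dx": 0,"dy": 0,"dz": 0.05,"rx": 0,"ry": 0,"rz": 0,"gripper": 0.085},{"dx": 0,"dy": 0,"dz": 0,"rx": 0,"ry": 0,"rz": 0,"gripper": 0.085},{"dx": 0,"dy": 0,"dz": 0,"rx": 0,"ry": 0,"rz": 0,"gripper": 0.085}])

```text
t: 11.48
ee_pos: [594.4, 208.0, 202.9]
tcp_rot: [0.001, 0.943, 0.334, -0.001]
wrist_force: [-0.4, 0.0, -0.6]
opening: 0.996
gripper_force: 0.0
```

```bash
python3 - <<'E'
from h import *
s=observe();print(s["t"],s["ee_pos"],s["wrist_force"],s["joint_velocities"].round(3))
a=get_image("side")[:,:,::-1];b=get_image("wrist")[:,:,::-1]
A=cv2.resize(a[250:400,240:380],(373,400));B=cv2.resize(b[:,:],(420,315));B=cv2.copyMakeBorder(B,0,85,0,0,0)
cv2.imwrite("pics/f7.png",np.hstack([A,B]));print(proj("wrist",[595,208,42]))
E
```

```text
11.475 [594.37887018 207.98259625 202.87535534] [-0.3569475   0.03770863 -0.64992682] [-0.     0.026  0.     0.019  0.001 -0.002 -0.001]
(np.float64(275.37782834161675), np.float64(189.95779022873373))
```

View pics/f7.png

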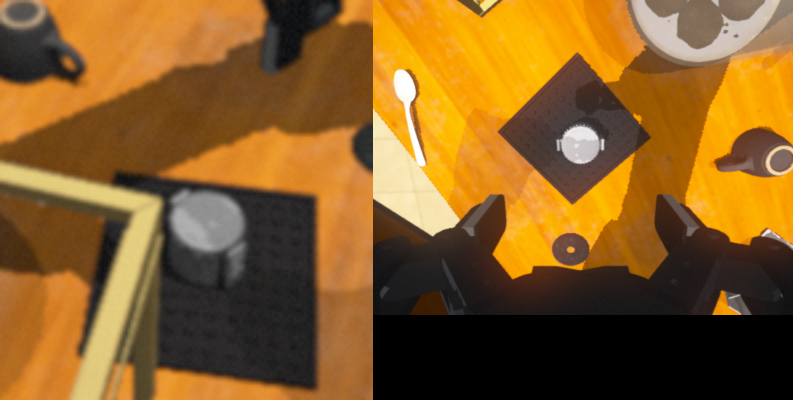

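The cap stands upright near the middle of the mat: at (207,240) in the side crop and (580,145) in the wrist view. It is released, wholly on the mat, and the arm is clear.

```bash
python3 -c "
from station import *
print(sign_off())"
```

```text
the job is handed in; nothing more can be done
None
```

The tub is open: the cap stands open side down near the middle of the bar mat, released with the arm clear at about 11.5 s, and the job is handed in; the sign-off gave no verdict.

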